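# Boards up to the inspection camera and down again on a ratchet lift

## Robot

A 7-joint arm with a two-finger parallel gripper is mounted at the origin on the work surface. World frame = base frame: x ahead of the robot, y to its left, z up, the work surface at z = 0. Lengths are in m, angles in rad, forces in N, time in s.
With the tool pointing down it reaches from about 0.4 to 0.85 m from the base axis. Payload 4.5 kg.
Tool frame: the origin (TCP) lies midway between the tips of the shut fingers; the grasp point (between the pads) lies 19 mm behind it; z points along the fingers, y is the direction in which the jaws open and shut (so a half turn about z gives the same grasp; the last joint's range is limited). The gripper opens to 88 mm and grips with 3 to 60 N. Pads are 18 mm wide; open, the fingers measure 123 mm over their backs; the gripper's body (75 mm by 187 mm) begins 45 mm behind the grasp point.
Start: joints at [1.247, 0.689, -0.195, 1.565, 0.157, 0.902, -0.215], TCP at [0.219, -0.585, 0.239] pointing down, gripper open.
Joint ranges: [-3.01, 3.01], [-0.46, 2.08], [-1.47, 1.51], [0.13, 2.56], [-1, 4.14], [0.04, 2.09], [-2.66, 2.66]. Speed limits (rad/s): [2.57, 2.57, 3.14, 3.14, 3.14, 3.14, 3.14].

## Interface

Orientations are given as a unit quaternion [x, y, z, w].
In Python, from plant import r gives the robot as it stands. The module is installed in compiled form; this text tells all that it offers.
- The arm moves only by the shell command python3 -m jog 'ROWS' [FORCE]. ROWS is JSON, a list of rows, each an object with "translation": the shift along the tool's x, y, z in units of 40 mm (1.0 is 40 mm), a list of three; "twist": the turn about the tool's z in units of 6 degrees (1.0 is 6 degrees); "claw": the opening in per cent of the stroke, from 0 (shut) to 100 (fully open). A call has 1 to 20 rows; each row shifts and turns the commanded pose from where the row before left it, along the tool's axes as they then stand; what a row does not reach is not made up. A row lasts 1/12 s, in which the tool goes at most 41.7 mm and 7.16 degrees, less where a joint would pass 70% of its speed; a pose out of reach is approached as far as the arm can. A call is refused whole if a number of a shift passes 1 or a number of a turn 1, either way. A call with a gripper value outside its range is refused whole. The fingers move at their own pace and stop on an object; FORCE is the grip in N (left out, the last holds). Time passes only in rows, so rows that do not move let the fingers close. It gives the time, the measured TCP pose, the force and the opening at its end, in the units of the state.
- r.get_state(): the state, without advancing time (a new reading comes with each control period).
- r.snapshot(name): name is "side" or "top"; returns a dict with "img" (480x640x3 uint8, red, green, blue), "fx", "fy", "cx", "cy" (pixels), "origin" and "rotation" of the camera in the world. Camera axes: x right, y up, looking along -z (the intrinsics and any distortion apply to the point x, -y, -z); pixel columns grow to the right and rows downward; lengths in m; the calibration is good to about 2 mm. A picture is of the moment at which its call begins. There is no depth.
- r.finish_job(): hands the job in, once; it reports no verdict.
Trained networks look in the newest picture that a camera, given by its name, has taken for a name from the list of things; names that differ only in an ending like _2 or _b are one class to them, and where a whole thing is asked for, a point or a joint stands for the part that bears it (a point fixed in the world has none). Each returns a list of dicts, best first, with "confidence" (0 to 1); they miss things now and then, are a little off and sometimes report something else, mostly with a low value. They report only what shows in the picture. A call takes as long as a camera call. They do not tell look-alikes from the thing itself.
- r.spot_in(label, camera): "rect" ([left, top, right, bottom] in pixels, round what is visible of it).
- r.spot_point(label, camera): "location" ([row, column] in pixels: a listed point, or the origin of a listed thing).
The state is a dict: "clock": time; "q": joint angles; "qd": joint speeds; "joint_torque": joint torques, N m; "tool_pos": TCP position; "eef_rot": TCP orientation; "contact_force": force on the tool from outside, world axes, zero at the start; "moment": the same for the moment, N m; "opening": opening from 0.0 (shut) to 1.0 (fully open).
Only numpy, scipy, OpenCV 4.12 (cv2) and the standard library are available. Lean on these libraries where they do the work, as an engineer would, in place of code of your own. Each camera call takes 0.05 s, during which the arm holds its last target. There are 200 camera calls.

## Task

Load every circuit board on the mat onto the tray of the ratchet lift while it is down, standing flat on their feet side by side, then raise the lift by its red knob to its top tooth and leave it standing there on the pawl, hands off, for two seconds so that the camera can take its picture. Then lift the pawl by its yellow tab until the tray has sunk all the way down, and only after that move all the boards into the black tray, flat and side by side. Pinch the boards gently, do not push the tray down by force, and leave the solder spool and the flux bottle alone.

Things in the scene. Friction and masses are not known exactly. Their poses are not given: they have to be found in the camera images.
- board_green: Loose small circuit board, green; may be absent (reads None). Board 60 (own x) x 36 (own y) x 3 mm on four 7 mm brass feet; in its middle a finned aluminium cooler 24 x 24 mm, from 10 to 30 mm above the feet: pinch it there, across own x or own y. About 45 g. Origin: centre underneath, at the feet's undersides; z up. Fragile: 8 N of grip is plenty, over 20 N spoils it.
- board_red: Loose small circuit board, red; may be absent (reads None). Board 60 (own x) x 36 (own y) x 3 mm on four 7 mm brass feet; in its middle a finned aluminium cooler 24 x 24 mm, from 10 to 30 mm above the feet: pinch it there, across own x or own y. About 45 g. Origin: centre underneath, at the feet's undersides; z up. Fragile: 8 N of grip is plenty, over 20 N spoils it.
- board_yellow: Loose small circuit board, yellow; may be absent (reads None). Board 60 (own x) x 36 (own y) x 3 mm on four 7 mm brass feet; in its middle a finned aluminium cooler 24 x 24 mm, from 10 to 30 mm above the feet: pinch it there, across own x or own y. About 45 g. Origin: centre underneath, at the feet's undersides; z up. Fragile: 8 N of grip is plenty, over 20 N spoils it.
- board_black: Loose small circuit board, black; may be absent (reads None). Board 60 (own x) x 36 (own y) x 3 mm on four 7 mm brass feet; in its middle a finned aluminium cooler 24 x 24 mm, from 10 to 30 mm above the feet: pinch it there, across own x or own y. About 45 g. Origin: centre underneath, at the feet's undersides; z up. Fragile: 8 N of grip is plenty, over 20 N spoils it.
- lift_rail (a joint): Height in m of the ratchet lift's rail, which carries the tray: 0 = down on its stop, 0.098 = upper stop. Going up, a sprung pawl clicks under five teeth, at 0.018, 0.036, 0.054, 0.072 and 0.090 (top), and holds the rail on the last one passed. Raising it takes about 10 N at 40 mm/s. Damped: with the pawl lifted it sinks by its own weight at about 5 cm/s.
- lift_pawl (a joint): Angle of the pawl in rad: 0 = against the rack (engaged), 0.45 = stop. From 0.17 up its nose is clear of the teeth. A spring returns it to 0 when let go; holding it up takes 1 to 3 N at the yellow tab. It pivots about an axis along the lift's x, 78 mm from the tab towards the rail, so 0.3 rad raises the tab by 23 mm and tilts it.
- lift_knob (a point): Centre of the red knob on top of the rail, by which to raise it: upright cylinder 26 mm across, 30 mm tall (15 mm above and below this point), free all round; moves with the rail. 167 mm above the bench at rail 0. The grey column under it is 140 mm tall, fixed.
- lift_tray (a point): Middle of the top of the lift's tray floor; moves with the rail, 22 mm above the bench at rail 0. Inside 84 mm (own x) x 206 mm (own y), rims 12 mm tall. Own x points to the column (the knob's axis is 125 mm along +x), own y to the pawl's side. Room for three boards side by side along y, 62 mm apart, their long sides along x.
- pawl_tab (a point): Point on the yellow finger tab of the pawl, 12 mm below its top edge: upright plate 10 mm thick (lift's x), 26 mm wide (lift's y), 36 mm tall. With the pawl engaged it is 168 mm above the bench, 98 mm to the +y side of the knob's axis, with axes as the lift tray's. Pinch it from above across its thickness and raise it to lift the pawl.
- done_tray: Fixed flat black tray with grey floor for the finished boards: 112 mm (own x) x 232 mm (own y) outside, walls 4 mm thick and 14 mm tall, floor 4 mm thick. Origin: centre of its underside, on the bench. Room for three boards side by side along y, long sides along x.
- solder_spool: bystander: orange solder spool standing on its flange, 52 mm across, 38 mm tall; origin at the centre of its underside.
- flux_bottle: bystander: amber flux bottle with red cap, 32 mm across, 70 mm tall; origin at the centre of its underside.
There are look-alikes about, which are no part of the job. What is shaped like the board_yellow but blue is not meant.

How it is judged:
By the outcome, as a careful person would: the job done as asked, in the order asked, and still so for the second after the job is handed in, with the robot touching nothing.
Of board_green, board_red, board_yellow, board_black only 2 to 3 are there at a start; the rules pass over those that are not, and their reading is None.
At some moment in a run one of board_green, board_red, board_yellow, board_black may be knocked a few centimetres aside while the robot is not near it.
Once in a run the grip may slacken for a moment while it holds something.
It also fails if it takes over 210 s, if anything falls off the work surface, if the arm or the gripper's body presses on something with over 40 N, if the wrist force passes 120 N, or if a joint passes its speed limit or range.

## Working session

There is one attempt and no reset: what is moved stays moved. The work goes in short steps, Python scripts to look and compute and a shell command to move; the robot and the scene stay as the last step left them, time stands still between calls to the robot, and variables do not carry over. Pictures are saved under pics/ and viewed, about 12 in all and at most 16, crops included, and the job is handed in when it is done.

```bash
mkdir -p pics; cat > h.py <<'E'
from plant import r
import numpy as np, cv2
from scipy.spatial.transform import Rotation as R
def snap(cam,name=None,crop=None,scale=1):
    s=r.snapshot(cam)
    if name:
        im=s["img"][:,:,::-1]
        if crop: im=im[crop[1]:crop[3],crop[0]:crop[2]]
        cv2.imwrite("pics/"+name,cv2.resize(im,None,fx=scale,fy=scale,interpolation=cv2.INTER_CUBIC))
    return s
def ray(s,row,col):
    d=np.array([(col-s["cx"])/s["fx"],-(row-s["cy"])/s["fy"],-1.0])
    M=np.array(s["rotation"]); 
    if M.shape!=(3,3): M=R.from_quat(M).as_matrix()
    return np.array(s["origin"]),M@d
def at(s,row,col,z):
    o,d=ray(s,row,col); return o+d*(z-o[2])/d[2]
def px(s,p):
    M=np.array(s["rotation"])
    if M.shape!=(3,3): M=R.from_quat(M).as_matrix()
    c=M.T@(np.array(p)-np.array(s["origin"])); return s["cy"]-s["fy"]*c[1]/-c[2], s["cx"]+s["fx"]*c[0]/-c[2]
def st():
    s=r.get_state(); print("t",round(s["clock"],2),"tcp",np.round(s["tool_pos"],4),"F",np.round(s["contact_force"],1),"op",round(s["opening"],3))
    return s
def to(p,yaw=None):
    """print shift to world point p in tool units; yaw = desired world yaw of tool y (jaw axis)"""
    s=r.get_state(); M=R.from_quat(s["eef_rot"]).as_matrix(); d=np.array(p)-np.array(s["tool_pos"])
    print("tool x,y axis yaw",np.degrees(np.arctan2(M[1,0],M[0,0])).round(1),np.degrees(np.arctan2(M[1,1],M[0,1])).round(1),"z",M[:,2].round(3))
    if yaw is not None:
        cur=np.degrees(np.arctan2(M[1,1],M[0,1])); dy=(yaw-cur+90)%180-90
        # tool z points down: +twist lowers world yaw
        print("twist units",round(-dy/6,2),"q7",round(s["q"][6],2))
    print("shift units now-frame",np.round(M.T@d/0.04,2))
E
cat > a.py <<'E'
from h import *
st()
L=["board_green","board_red","board_yellow","board_black","lift_knob","lift_tray","pawl_tab","done_tray","solder_spool","flux_bottle"]
for c in("top","side"):
    s=snap(c,c+"0.png")
    print(c,{k:(np.array(v).round(3).tolist() if k!="img" else 0) for k,v in s.items()})
    for l in L:
        print(l,[(round(q["confidence"],2),np.round(q["location"]).tolist()) for q in r.spot_point(l,c)[:4]])
E
python3 a.py
```

```text
t 0.0 tcp [ 0.2186 -0.5848  0.2379] F [ 0.6  0.2 -0.7] op 1.001
top {'img': 0, 'fx': 482.889, 'fy': 482.889, 'cx': 326.726, 'cy': 228.692, 'origin': [0.359, -0.008, 1.08], 'rotation': [-0.071, 0.07, 0.705, -0.702]}
board_green []
board_red [(0.67, [151.0, 331.0]), (0.6, [251.0, 181.0])]
board_yellow [(0.96, [200.0, 209.0]), (0.92, [248.0, 218.0]), (0.55, [294.0, 210.0])]
board_black []
lift_knob [(0.69, [149.0, 331.0])]
lift_tray [(0.72, [223.0, 337.0]), (0.68, [250.0, 217.0]), (0.3, [311.0, 351.0])]
pawl_tab [(0.87, [155.0, 284.0])]
done_tray [(0.6, [299.0, 474.0])]
solder_spool [(0.73, [309.0, 352.0])]
flux_bottle [(0.57, [184.0, 430.0])]
side {'img': 0, 'fx': 574.268, 'fy': 574.268, 'cx': 319.058, 'cy': 232.706, 'origin': [0.037, 0.605, 0.844], 'rotation': [-0.133, 0.378, 0.859, -0.317]}
board_green []
board_red [(0.79, [392.0, 197.0])]
board_yellow [(0.84, [390.0, 265.0]), (0.68, [331.0, 179.0]), (0.58, [352.0, 231.0])]
board_black []
lift_knob [(0.62, [173.0, 256.0])]
lift_tray [(0.95, [252.0, 312.0])]
pawl_tab [(0.64, [196.0, 226.0])]
done_tray [(0.9, [218.0, 453.0])]
solder_spool [(0.66, [296.0, 390.0]), (0.59, [198.0, 226.0])]
flux_bottle [(0.65, [193.0, 334.0])]
```

View pics/top0.png

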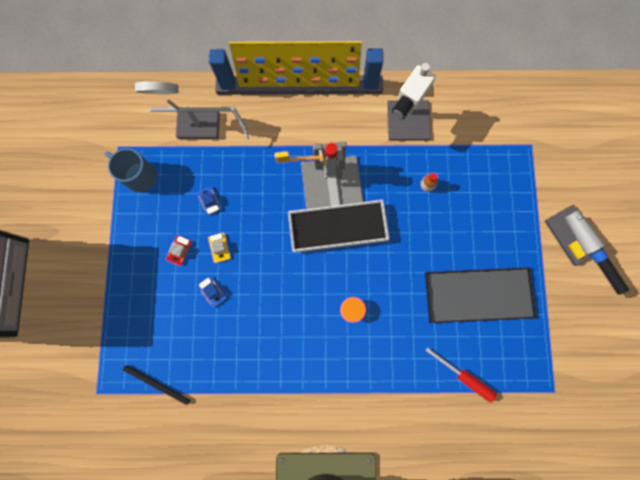

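View pics/side0.png

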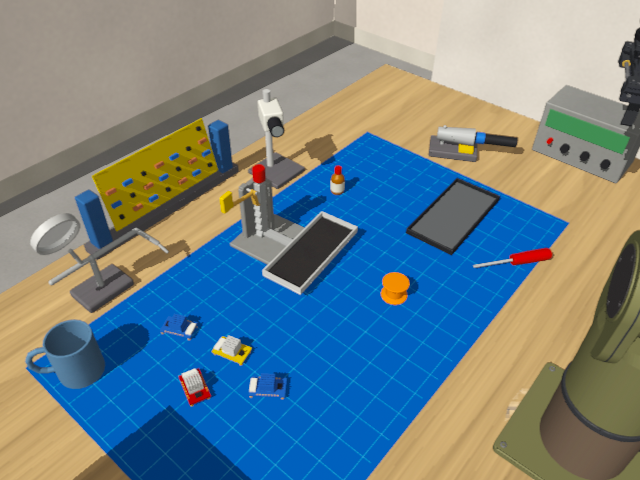

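Top view: red board (250,178), yellow (247,219), blue look-alikes (200,209) and (292,212); lift tray (226,338), knob (150,331), tab (156,283), done tray (295,482), spool (309,353), flux bottle (183,430). The gripper seems to be at the left edge, where I would expect y=+0.58, but the state says y=-0.585. I'll check the frame convention first.

```bash
cat > b.py <<'E'
from h import *
T=snap("top");S=snap("side","left.png",(100,300,420,480),2.4)
cv2.imwrite("pics/topc.png",cv2.resize(T["img"][180:380,90:340,::-1],None,fx=3,fy=3,interpolation=cv2.INTER_CUBIC))
def tri(a,b):
    (o1,d1),(o2,d2)=ray(T,*a),ray(S,*b); t=np.linalg.lstsq(np.c_[d1,-d2],o2-o1,rcond=None)[0]
    p,q=o1+t[0]*d1,o2+t[1]*d2; return ((p+q)/2).round(4),round(np.linalg.norm(p-q)*1e3,1)
print("knob",tri((150,331),(173,259)),"tab",tri((155.5,283.5),(201,226)),"spool",tri((309,353),(283,396)))
print("base px",px(T,[0,0,0]),px(S,[0,0,0])); p=r.get_state()["tool_pos"];print("tcp px",px(T,p),px(S,p))
print(R.from_quat(r.get_state()["eef_rot"]).as_matrix().round(2))
for n,a in dict(red=(250,179),yel=(247,219),b1=(200,209),b2=(292,212)).items(): print(n,at(T,*a,.01).round(3))
for n,a in dict(done=[(269,425),(266,532),(320,537),(324,430)],lift=[(208,288),(201,384),(243,388),(252,294)]).items(): print(n,[at(T,*q,.014 if n=="done" else .034).round(3).tolist()[:2] for q in a])
E
python3 b.py; python3 -m jog '[{"translation":[0,0.5,0],"twist":0,"claw":100}]'; python3 -c "
from h import *
st();T=snap('top','gr.png',(0,180,160,400),2)"
```

```text
knob (array([ 0.7056, -0.0161,  0.1644]), np.float64(0.3)) tab (array([0.6975, 0.0797, 0.1573]), np.float64(0.6)) spool (array([ 0.3962, -0.0626,  0.0289]), np.float64(0.6))
base px (np.float64(506.1711014679423), np.float64(324.4898338185585)) (np.float64(441.0446991453021), np.float64(580.445828048647))
tcp px (np.float64(412.3922027367166), np.float64(678.4994218404744)) (np.float64(111.4565991761892), np.float64(624.5284854539832))
[[ 0.94  0.35  0.  ]
 [ 0.35 -0.94 -0.  ]
 [ 0.    0.   -1.  ]]
red [0.529 0.325 0.01 ]
yel [0.536 0.235 0.01 ]
b1 [0.645 0.263 0.01 ]
b2 [0.435 0.247 0.01 ]
done [[0.484, -0.224], [0.49, -0.461], [0.372, -0.462], [0.364, -0.229]]
lift [[0.619, 0.079], [0.634, -0.135], [0.539, -0.141], [0.52, 0.065]]
clock: 1.28
tool_pos: [0.2247, -0.6014, 0.2388]
eef_rot: [0.984, 0.178, -0.001, -0.002]
contact_force: [0.5, 0.1, -0.4]
opening: 0.999
t 1.28 tcp [ 0.2247 -0.6014  0.2388] F [ 0.5  0.1 -0.4] op 0.999
```

View pics/topc.png

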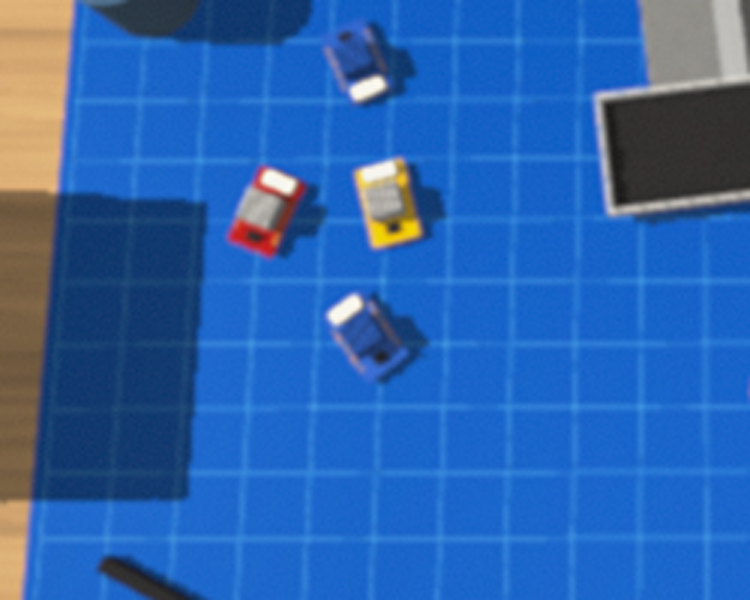

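Red and yellow are the only boards of the four present, and the blue ones are look-alikes. The gripper really is at -y, so the frames are consistent. Candidates are red (250,178) and yellow (247,219), rejecting blue at (200,209) and (292,212). Next I measure the poses and move.

```bash
cat > m.py <<'E'
from h import *
def board(s,color,zt=.010):
    hsv=cv2.cvtColor(s["img"],cv2.COLOR_RGB2HSV); H,S,V=cv2.split(hsv)
    m=((S>120)&(V>60)&(((H<8)|(H>172)) if color=="red" else ((H>20)&(H<34)))).astype(np.uint8)
    m=cv2.morphologyEx(m,cv2.MORPH_CLOSE,np.ones((9,9)))
    n,lab,stt,_=cv2.connectedComponentsWithStats(m); out=[]
    for i in range(1,n):
        if not 120<stt[i,4]<1400: continue
        ys,xs=np.where(lab==i); P=np.array([at(s,y,x,zt)[:2] for y,x in zip(ys,xs)],np.float32)
        b=cv2.minAreaRect(P*1000); (w,h)=b[1]; a=b[2] if w>h else b[2]+90
        out.append((np.round(b[0],0).tolist(),np.round(b[1],0).tolist(),round(a%180,1)))
    return out
if __name__=="__main__":
    for c in("top","side"):
        s=snap(c)
        for k in("red","yellow"): print(c,k,board(s,k))
E
python3 m.py; python3 -c "
from h import *
to([.5,-.3,.24])"
```

```text
top red [([764.0, -16.0], [30.0, 35.0], 179.8), ([528.0, 326.0], [35.0, 54.0], 158.6), ([235.0, -324.0], [88.0, 23.0], 52.9)]
top yellow [([534.0, 235.0], [57.0, 35.0], 16.5), ([526.0, -566.0], [37.0, 22.0], 25.4)]
side red [([859.0, -157.0], [30.0, 73.0], 137.3), ([236.0, -322.0], [96.0, 32.0], 53.4), ([526.0, 330.0], [36.0, 61.0], 157.9)]
side yellow [([534.0, -579.0], [38.0, 43.0], 119.0), ([838.0, -31.0], [31.0, 78.0], 142.6), ([533.0, 240.0], [60.0, 39.0], 15.1)]
tool x,y axis yaw 20.5 -69.5 z [ 0.    -0.001 -1.   ]
shift units now-frame [ 9.08 -4.74 -0.04]
```

```bash
python3 -m jog '[{"translation":[0.9,-0.47,0],"twist":0,"claw":60},{"translation":[0.9,-0.47,0],"twist":0,"claw":60},{"translation":[0.9,-0.47,0],"twist":0,"claw":60},{"translation":[0.9,-0.47,0],"twist":0,"claw":60},{"translation":[0.9,-0.47,0],"twist":0,"claw":60},{"translation":[0.9,-0.47,0],"twist":0,"claw":60},{"translation":[0.9,-0.47,0],"twist":0,"claw":60},{"translation":[0.9,-0.47,0],"twist":0,"claw":60},{"translation":[0.9,-0.47,0],"twist":0,"claw":60},{"translation":[0.9,-0.47,0],"twist":0,"claw":60}]' 8 >/dev/null
python3 -m jog '[{"translation":[0.38,-0.88,0],"twist":0,"claw":60},{"translation":[0.38,-0.88,0],"twist":0,"claw":60},{"translation":[0.38,-0.88,0],"twist":0,"claw":60},{"translation":[0.38,-0.88,0],"twist":0,"claw":60},{"translation":[0.38,-0.88,0],"twist":0,"claw":60},{"translation":[0.38,-0.88,0],"twist":0,"claw":60},{"translation":[0.38,-0.88,0],"twist":0,"claw":60},{"translation":[0.38,-0.88,0],"twist":0,"claw":60},{"translation":[0.38,-0.88,0],"twist":0,"claw":60},{"translation":[0.38,-0.88,0],"twist":0,"claw":60},{"translation":[0.38,-0.88,0],"twist":0,"claw":60},{"translation":[0.38,-0.88,0],"twist":0,"claw":60},{"translation":[0.38,-0.88,0],"twist":0,"claw":60},{"translation":[0.4,-0.86,0],"twist":0.7,"claw":60},{"translation":[0,0,0],"twist":0,"claw":60}]'
python3 -c "
from h import *
st();to([.5335,.2375,.1],106)"
```

```text
clock: 3.52
tool_pos: [0.5229, 0.2448, 0.2389]
eef_rot: [0.989, 0.147, 0.001, -0.004]
contact_force: [0.2, 1.6, -0.1]
opening: 0.602
t 3.52 tcp [0.5229 0.2448 0.2389] F [ 0.2  1.6 -0.1] op 0.602
tool x,y axis yaw 16.9 -73.1 z [ 0.     0.008 -1.   ]
twist units 0.15 q7 -1.84
shift units now-frame [0.19 0.28 3.47]
```

```bash
python3 -m jog '[{"translation":[0.1,0.14,0.9],"twist":0.15,"claw":60},{"translation":[0.1,0.14,0.9],"twist":0,"claw":60},{"translation":[0,0,0.9],"twist":0,"claw":60},{"translation":[0,0,0.9],"twist":0,"claw":60},{"translation":[0,0,0.9],"twist":0,"claw":60},{"translation":[0,0,0],"twist":0,"claw":60},{"translation":[0,0,0],"twist":0,"claw":60}]'
python3 -c "
from h import *
st();to([.5335,.2375,.013],106);snap('side','y1.png',(150,250,350,430),3.5)"
```

```text
clock: 4.1
tool_pos: [0.5341, 0.2242, 0.0577]
eef_rot: [0.991, 0.134, -0.002, 0.001]
contact_force: [0.7, 0.5, 0.5]
opening: 0.599
t 4.1 tcp [0.5341 0.2242 0.0577] F [0.7 0.5 0.5] op 0.599
tool x,y axis yaw 15.4 -74.6 z [-0.004 -0.002 -1.   ]
twist units -0.1 q7 -1.86
shift units now-frame [ 0.08 -0.33  1.12]
```

View pics/y1.png

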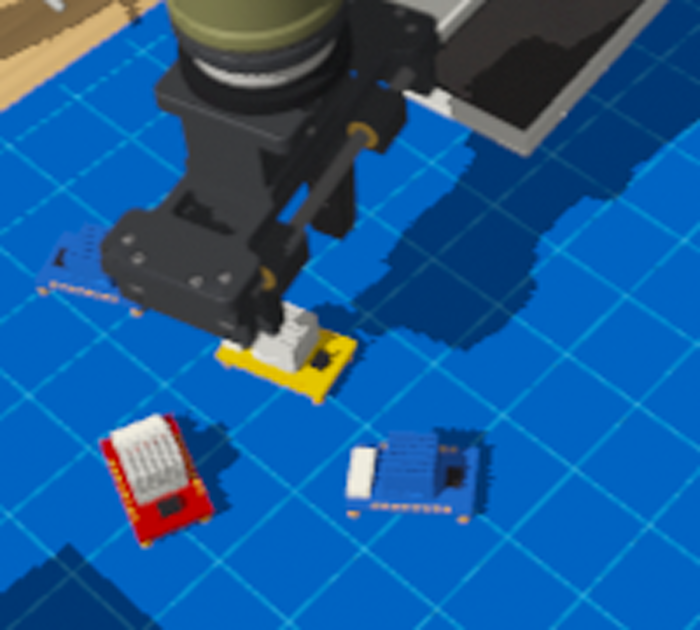

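The side crop shows the yellow board with its grey cooler just toward the camera from the gripper, plus the red board and the blue ones. I correct 13 mm toward +y and descend.

```bash
python3 -m jog '[{"translation":[0.08,-0.33,0],"twist":-0.1,"claw":60},{"translation":[0,0,0.3],"twist":0,"claw":60},{"translation":[0,0,0.4],"twist":0,"claw":60},{"translation":[0,0,0.38],"twist":0,"claw":60},{"translation":[0,0,0],"twist":0,"claw":60},{"translation":[0,0,0],"twist":0,"claw":60}]'
python3 -c "
from h import *
st();to([.5335,.2375,.013],106)"
```

```text
clock: 4.65
tool_pos: [0.5354, 0.2394, 0.0159]
eef_rot: [0.99, 0.14, 0.0, -0.0]
contact_force: [-0.4, 0.4, -0.4]
opening: 0.603
t 4.65 tcp [0.5354 0.2394 0.0159] F [-0.4  0.4 -0.4] op 0.603
tool x,y axis yaw 16.0 -74.0 z [ 0.     0.001 -1.   ]
twist units 0.01 q7 -1.87
shift units now-frame [-0.06  0.03  0.07]
```

Close and lift a little.

```bash
python3 -m jog '[{"translation":[0,0,0],"twist":0,"claw":0},{"translation":[0,0,0],"twist":0,"claw":0},{"translation":[0,0,0],"twist":0,"claw":0},{"translation":[0,0,0],"twist":0,"claw":0},{"translation":[0,0,0],"twist":0,"claw":0},{"translation":[0,0,0],"twist":0,"claw":0},{"translation":[0,0,-0.5],"twist":0,"claw":0},{"translation":[0,0,-1],"twist":0,"claw":0},{"translation":[0,0,-1],"twist":0,"claw":0},{"translation":[0,0,0],"twist":0,"claw":0}]' 8
python3 -c "
from h import *
st();u=np.array([.9966,.082]);v=np.array([-.082,.9966]);c=np.array([.580,-.029])
for k in(.04,-.04): print((c+k*v).round(4))
to([*(c+.04*v),.115],94.7);to([*(c+.04*v),.038]);"
```

```text
clock: 5.48
tool_pos: [0.5395, 0.2404, 0.122]
eef_rot: [0.99, 0.139, 0.006, -0.002]
contact_force: [0.6, 0.0, -0.3]
opening: 0.271
t 5.48 tcp [0.5395 0.2404 0.122 ] F [ 0.6  0.  -0.3] op 0.271
[0.5767 0.0109]
[ 0.5833 -0.0689]
tool x,y axis yaw 16.0 -74.0 z [ 0.011  0.005 -1.   ]
twist units 1.88 q7 -1.86
shift units now-frame [-0.69  5.77  0.15]
tool x,y axis yaw 16.0 -74.0 z [ 0.011  0.005 -1.   ]
shift units now-frame [-0.71  5.78  2.08]
```

```bash
python3 -m jog '[{"translation":[-0.1,0.82,0],"twist":0,"claw":0},{"translation":[-0.1,0.82,0],"twist":0,"claw":0},{"translation":[-0.1,0.82,0],"twist":0,"claw":0},{"translation":[-0.1,0.82,0],"twist":0,"claw":0},{"translation":[-0.1,0.82,0],"twist":0,"claw":0},{"translation":[-0.1,0.82,0],"twist":0,"claw":0},{"translation":[-0.1,0.82,0],"twist":0,"claw":0},{"translation":[0,0,0],"twist":0.94,"claw":0},{"translation":[0,0,0],"twist":0.94,"claw":0},{"translation":[0,0,0],"twist":0,"claw":0},{"translation":[0,0,0],"twist":0,"claw":0}]'
python3 -c "
from h import *
st();to([.5767,.0109,.0405],94.7);s=snap('side','lf.png',(200,150,400,330),3.5)"
```

```text
clock: 6.4
tool_pos: [0.5716, 0.0105, 0.1153]
eef_rot: [0.999, 0.043, -0.0, 0.0]
contact_force: [0.5, 0.9, -0.0]
opening: 0.269
t 6.4 tcp [0.5716 0.0105 0.1153] F [ 0.5  0.9 -0. ] op 0.269
tool x,y axis yaw 4.9 -85.1 z [-0. -0. -1.]
twist units 0.03 q7 -1.67
shift units now-frame [0.13 0.   1.87]
```

View pics/lf.png

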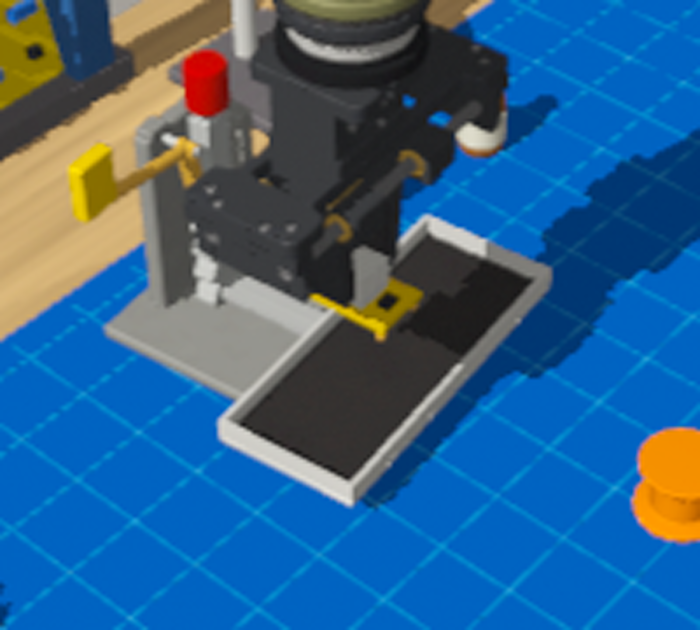

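The crop shows the yellow board gripped level above the lift tray, with its long side toward the column and the body clear of the pawl bracket. Lower and release.

```bash
python3 -m jog '[{"translation":[0.12,0,0.6],"twist":0,"claw":0},{"translation":[0,0,0.6],"twist":0,"claw":0},{"translation":[0,0,0.35],"twist":0,"claw":0},{"translation":[0,0,0.2],"twist":0,"claw":0},{"translation":[0,0,0.12],"twist":0,"claw":0},{"translation":[0,0,0],"twist":0,"claw":0},{"translation":[0,0,0],"twist":0,"claw":0}]'
python3 -c "
from h import *
st();to([.5767,.0109,.0385],94.7)"
```

```text
clock: 7.03
tool_pos: [0.5769, 0.0109, 0.0412]
eef_rot: [0.999, 0.042, 0.0, -0.0]
contact_force: [-0.3, -0.3, -0.4]
opening: 0.275
t 7.03 tcp [0.5769 0.0109 0.0412] F [-0.3 -0.3 -0.4] op 0.275
tool x,y axis yaw 4.8 -85.2 z [ 0.001  0.    -1.   ]
twist units 0.01 q7 -1.68
shift units now-frame [-0.01 -0.    0.07]
```

```bash
python3 -m jog '[{"translation":[0,0,0.06],"twist":0,"claw":0},{"translation":[0,0,0],"twist":0,"claw":0},{"translation":[0,0,0],"twist":0,"claw":60},{"translation":[0,0,0],"twist":0,"claw":60},{"translation":[0,0,0],"twist":0,"claw":60},{"translation":[0,0,0],"twist":0,"claw":60},{"translation":[0,0,-1],"twist":0,"claw":60},{"translation":[0,0,-1],"twist":0,"claw":60},{"translation":[0,0,-1],"twist":0,"claw":60},{"translation":[0,-1,0],"twist":0,"claw":60},{"translation":[0,-1,0],"twist":0,"claw":60},{"translation":[0,-1,0],"twist":0,"claw":60},{"translation":[0,-0.8,0],"twist":0,"claw":60},{"translation":[0,0,0],"twist":0,"claw":60},{"translation":[0,0,0],"twist":0,"claw":60}]'
python3 m.py; python3 -c "
from h import *
st();to([.527,.328,.1],68.5)"
```

```text
clock: 8.28
tool_pos: [0.5633, 0.1651, 0.1583]
eef_rot: [0.999, 0.044, -0.0, -0.001]
contact_force: [0.5, -0.2, 0.5]
opening: 0.6
top red [([764.0, -16.0], [30.0, 35.0], 179.8), ([235.0, -324.0], [88.0, 23.0], 53.4)]
top yellow [([581.0, 9.0], [67.0, 42.0], 5.3), ([526.0, -566.0], [37.0, 23.0], 26.0)]
side red [([236.0, -322.0], [96.0, 32.0], 53.4), ([526.0, 330.0], [36.0, 61.0], 157.9)]
side yellow [([534.0, -579.0], [38.0, 43.0], 119.0), ([589.0, -2.0], [65.0, 41.0], 5.3)]
t 8.38 tcp [0.564  0.1606 0.1582] F [ 0.2 -0.6 -0. ] op 0.599
tool x,y axis yaw 4.7 -85.3 z [-0.    -0.002 -1.   ]
twist units 4.36 q7 -1.88
shift units now-frame [-0.58 -4.25  1.45]
```

```bash
python3 -m jog '[{"translation":[-0.12,-0.85,0],"twist":0,"claw":60},{"translation":[-0.12,-0.85,0],"twist":0,"claw":60},{"translation":[-0.12,-0.85,0],"twist":0,"claw":60},{"translation":[-0.12,-0.85,0],"twist":0,"claw":60},{"translation":[-0.12,-0.85,0],"twist":0,"claw":60},{"translation":[0,0,0.4],"twist":0.87,"claw":60},{"translation":[0,0,0.4],"twist":0.87,"claw":60},{"translation":[0,0,0.4],"twist":0.87,"claw":60},{"translation":[0,0,0.2],"twist":0.87,"claw":60},{"translation":[0,0,0],"twist":0.87,"claw":60},{"translation":[0,0,0],"twist":0,"claw":60},{"translation":[0,0,0],"twist":0,"claw":60}]'
python3 -c "
from h import *
st();to([.527,.328,.0165],68.5)"
```

```text
clock: 9.38
tool_pos: [0.5271, 0.3276, 0.1023]
eef_rot: [0.983, -0.186, 0.0, 0.001]
contact_force: [0.4, -0.8, -0.0]
opening: 0.598
t 9.38 tcp [0.5271 0.3276 0.1023] F [ 0.4 -0.8 -0. ] op 0.598
tool x,y axis yaw -21.4 -111.4 z [ 0.001 -0.001 -1.   ]
twist units 0.02 q7 -2.43
shift units now-frame [-0.01 -0.01  2.15]
```

```bash
python3 -m jog '[{"translation":[0,0,0.6],"twist":0,"claw":60},{"translation":[0,0,0.6],"twist":0,"claw":60},{"translation":[0,0,0.5],"twist":0,"claw":60},{"translation":[0,0,0.43],"twist":0,"claw":60},{"translation":[0,0,0],"twist":0,"claw":60},{"translation":[0,0,0],"twist":0,"claw":60},{"translation":[0,0,0],"twist":0,"claw":0},{"translation":[0,0,0],"twist":0,"claw":0},{"translation":[0,0,0],"twist":0,"claw":0},{"translation":[0,0,0],"twist":0,"claw":0},{"translation":[0,0,0],"twist":0,"claw":0},{"translation":[0,0,0],"twist":0,"claw":0}]' 8
python3 -m jog '[{"translation":[0,0,-0.5],"twist":0,"claw":0},{"translation":[0,0,-1],"twist":0,"claw":0},{"translation":[0,0,-1],"twist":0,"claw":0},{"translation":[0,0,-0.7],"twist":0,"claw":0},{"translation":[0,0,0],"twist":-0.9,"claw":0},{"translation":[0,0,0],"twist":-0.9,"claw":0},{"translation":[0,0,0],"twist":-0.9,"claw":0},{"translation":[0,0,0],"twist":-0.9,"claw":0},{"translation":[0,0,0],"twist":-0.75,"claw":0},{"translation":[0,0,0],"twist":0,"claw":0},{"translation":[0,0,0],"twist":0,"claw":0}]'
python3 -c "
from h import *
st();to([.5833,-.0689,.0385],94.7)"
```

```text
clock: 10.38
tool_pos: [0.5265, 0.3298, 0.0179]
eef_rot: [0.983, -0.185, 0.0, -0.0]
contact_force: [-0.9, -0.2, 4.7]
opening: 0.268
clock: 11.3
tool_pos: [0.526, 0.3294, 0.145]
eef_rot: [0.999, 0.04, -0.0, 0.0]
contact_force: [0.3, -0.5, -0.1]
opening: 0.272
t 11.3 tcp [0.526  0.3294 0.145 ] F [ 0.3 -0.5 -0.1] op 0.272
tool x,y axis yaw 4.6 -85.4 z [-0. -0. -1.]
twist units -0.02 q7 -2.12
shift units now-frame [ 0.63 10.04  2.66]
```

```bash
python3 -m jog '[{"translation":[0.06,0.91,0],"twist":0,"claw":0},{"translation":[0.06,0.91,0],"twist":0,"claw":0},{"translation":[0.06,0.91,0],"twist":0,"claw":0},{"translation":[0.06,0.91,0],"twist":0,"claw":0},{"translation":[0.06,0.91,0],"twist":0,"claw":0},{"translation":[0.06,0.91,0],"twist":0,"claw":0},{"translation":[0.06,0.91,0],"twist":0,"claw":0},{"translation":[0.06,0.91,0],"twist":0,"claw":0},{"translation":[0.06,0.91,0],"twist":0,"claw":0},{"translation":[0.06,0.91,0],"twist":0,"claw":0},{"translation":[0.03,0.94,0],"twist":0,"claw":0},{"translation":[0,0,0],"twist":0,"claw":0},{"translation":[0,0,0],"twist":0,"claw":0}]'
python3 -c "
from h import *
st();to([.5833,-.0689,.042],94.7)"
```

```text
clock: 12.38
tool_pos: [0.5841, -0.0725, 0.145]
eef_rot: [0.999, 0.037, -0.0, 0.001]
contact_force: [-1.1, 1.1, -0.6]
opening: 0.275
t 12.38 tcp [ 0.5841 -0.0725  0.145 ] F [-1.1  1.1 -0.6] op 0.275
tool x,y axis yaw 4.3 -85.7 z [-0.    -0.002 -1.   ]
twist units -0.07 q7 -1.55
shift units now-frame [-0.01 -0.1   2.57]
```

```bash
python3 -m jog '[{"translation":[0,-0.05,0.7],"twist":-0.07,"claw":0},{"translation":[0,0,0.7],"twist":0,"claw":0},{"translation":[0,0,0.6],"twist":0,"claw":0},{"translation":[0,0,0.4],"twist":0,"claw":0},{"translation":[0,0,0.15],"twist":0,"claw":0},{"translation":[0,0,0],"twist":0,"claw":0},{"translation":[0,0,0],"twist":0,"claw":0},{"translation":[0,0,0.05],"twist":0,"claw":0},{"translation":[0,0,0],"twist":0,"claw":0},{"translation":[0,0,0],"twist":0,"claw":0}]'

```

```text
clock: 13.22
tool_pos: [0.5847, -0.0666, 0.0421]
eef_rot: [0.999, 0.045, 0.001, 0.0]
contact_force: [-0.4, -0.3, -0.9]
opening: 0.272
```

```bash
python3 -m jog '[{"translation":[0,0,0.05],"twist":0,"claw":0},{"translation":[0,0,0],"twist":0,"claw":0},{"translation":[0,0,0],"twist":0,"claw":60},{"translation":[0,0,0],"twist":0,"claw":60},{"translation":[0,0,0],"twist":0,"claw":60},{"translation":[0,0,0],"twist":0,"claw":60},{"translation":[0,0,-1],"twist":0,"claw":60},{"translation":[0,0,-1],"twist":0,"claw":60},{"translation":[0,0,-1],"twist":0,"claw":60},{"translation":[0,0,-1],"twist":0,"claw":60},{"translation":[-1,0,-1],"twist":0,"claw":60},{"translation":[-1,0,0],"twist":0,"claw":60},{"translation":[-1,0,0],"twist":0,"claw":60},{"translation":[0,0,0],"twist":0,"claw":60}]'
python3 -c "
from h import *
import m
st();T=snap('top','l2.png',(200,120,460,280),3)
for k in('red','yellow'): print(k,m.board(T,k,.032))
S=snap('side','l2s.png',(190,140,390,320),3.5)
for k in('red','yellow'): print(k,m.board(S,k,.032))
print(r.spot_point('lift_knob','side')[:1],r.spot_point('pawl_tab','side')[:1])"
```

```text
clock: 14.38
tool_pos: [0.4618, -0.0777, 0.2275]
eef_rot: [0.999, 0.044, -0.009, 0.0]
contact_force: [-2.9, 1.0, -0.8]
opening: 0.599
t 14.38 tcp [ 0.4618 -0.0777  0.2275] F [-2.9  1.  -0.8] op 0.599
red [([756.0, -16.0], [30.0, 34.0], 179.8)]
yellow [([575.0, 9.0], [64.0, 41.0], 5.3), ([523.0, -555.0], [36.0, 22.0], 28.7)]
red [([838.0, -136.0], [29.0, 71.0], 137.3), ([586.0, -63.0], [62.0, 40.0], 5.1), ([230.0, -298.0], [94.0, 31.0], 53.4)]
yellow [([521.0, -547.0], [37.0, 41.0], 119.0), ([817.0, -14.0], [30.0, 76.0], 142.6), ([574.0, 13.0], [64.0, 42.0], 4.2)]
[{'location': [172.9, 253.6], 'confidence': 0.72}] [{'location': [197.5, 223.5], 'confidence': 0.77}]
```

View pics/l2s.png

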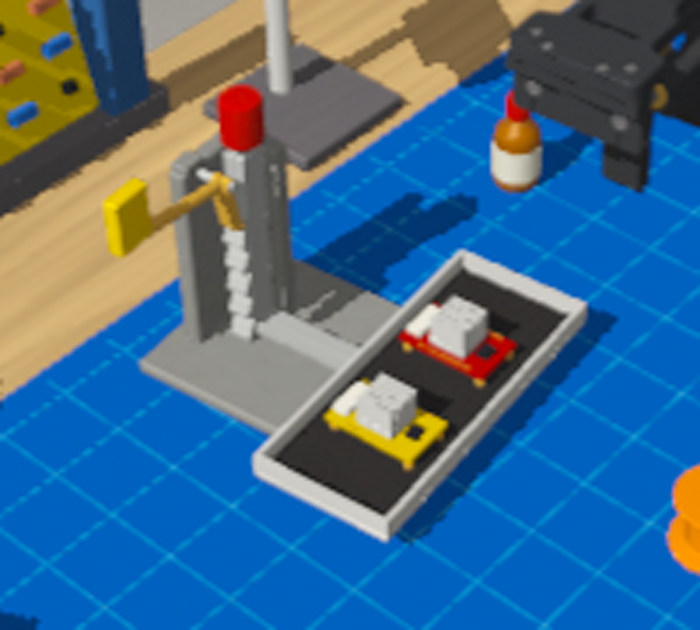

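Both boards stand flat on the lift tray, red at about (460,340) in the crop and yellow at (390,410). Before raising, I check the clearance of the microscope and the pegboard.

```bash
cat > c.py <<'E'
from h import *
T=snap("top");S=snap("side")
def tri(a,b):
    (o1,d1),(o2,d2)=ray(T,*a),ray(S,*b); t=np.linalg.lstsq(np.c_[d1,-d2],o2-o1,rcond=None)[0]
    p,q=o1+t[0]*d1,o2+t[1]*d2; return ((p+q)/2).round(4),round(np.linalg.norm(p-q)*1e3,1)
print("lens",tri((110,401),(130,277)),"top of scope",tri((68,424),(94,267)),"peg corner low left",tri((42,230),(160,97)),"blue post",tri((50,218),(190,86)))
print("knob top",tri((149,331),(166,259)))
to([.7055,-.0165,.26],94.7)
E
python3 c.py
```

```text
lens (array([ 0.7944, -0.1605,  0.1562]), np.float64(1.2)) top of scope (array([ 0.8621, -0.202 ,  0.2016]), np.float64(1.9)) peg corner low left (array([0.9259, 0.1888, 0.2004]), np.float64(6.0)) blue post (array([0.9402, 0.2242, 0.1436]), np.float64(0.7))
knob top (array([ 0.7017, -0.0153,  0.1832]), np.float64(2.1))
tool x,y axis yaw 5.2 -84.8 z [ 0.002  0.    -1.   ]
twist units 0.08 q7 -1.52
shift units now-frame [ 5.83 -0.97 -0.77]
```

```bash
python3 -m jog '[{"translation":[0,0,-0.7],"twist":0.08,"claw":70},{"translation":[0.83,-0.2,0],"twist":0,"claw":70},{"translation":[0.83,-0.2,0],"twist":0,"claw":70},{"translation":[0.83,-0.2,0],"twist":0,"claw":70},{"translation":[0.83,-0.2,0],"twist":0,"claw":70},{"translation":[0.83,-0.2,0],"twist":0,"claw":70},{"translation":[0.83,0,0],"twist":0,"claw":70},{"translation":[0.83,0,0],"twist":0,"claw":70},{"translation":[0,0,0],"twist":0,"claw":70},{"translation":[0,0,0],"twist":0,"claw":70}]'
python3 -c "
from h import *
st();to([.704,-.0157,.154],94.7)
snap('side','k.png',(190,60,390,240),3)"
```

```text
clock: 15.52
tool_pos: [0.7049, -0.0169, 0.2549]
eef_rot: [0.999, 0.041, -0.0, -0.0]
contact_force: [-1.0, -0.9, -1.3]
opening: 0.7
t 15.52 tcp [ 0.7049 -0.0169  0.2549] F [-1.  -0.9 -1.3] op 0.7
tool x,y axis yaw 4.7 -85.3 z [-0.  0. -1.]
twist units 0.0 q7 -1.59
shift units now-frame [-0.02 -0.03  2.52]
```

View pics/k.png

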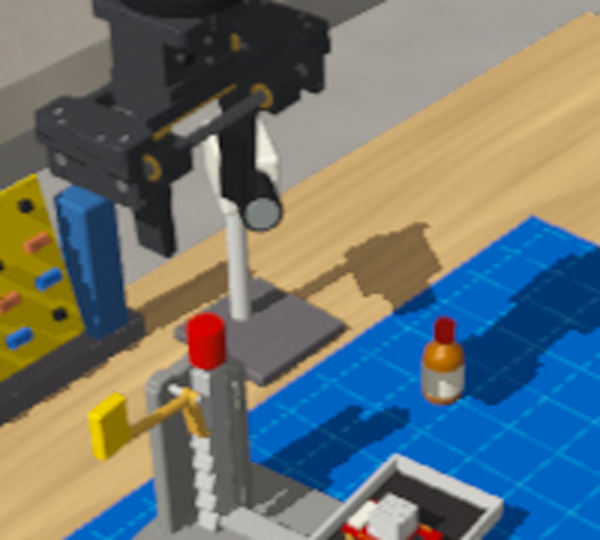

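Fingers are centred above the knob. The pawl arm (yellow-brown) runs toward the rail on the +y side, right where a y-jaw finger would go, so I turn 90° to pinch along the lift's x. That is also the right orientation for the tab later.

```bash
python3 -m jog '[{"translation":[0,0,0],"twist":-0.94,"claw":60},{"translation":[0,0,0],"twist":-0.94,"claw":60},{"translation":[0,0,0],"twist":-0.94,"claw":60},{"translation":[0,0,0],"twist":-0.94,"claw":60},{"translation":[0,0,0],"twist":-0.94,"claw":60},{"translation":[0,0,0],"twist":-0.94,"claw":60},{"translation":[0,0,0],"twist":-0.94,"claw":60},{"translation":[0,0,0],"twist":-0.94,"claw":60},{"translation":[0,0,0],"twist":-0.94,"claw":60},{"translation":[0,0,0],"twist":-0.94,"claw":60},{"translation":[0,0,0],"twist":-0.94,"claw":60},{"translation":[0,0,0],"twist":-0.94,"claw":60},{"translation":[0,0,0],"twist":-0.94,"claw":60},{"translation":[0,0,0],"twist":-0.94,"claw":60},{"translation":[0,0,0],"twist":-0.94,"claw":60},{"translation":[0,0,0],"twist":-0.9,"claw":60},{"translation":[0,0,0],"twist":0,"claw":60},{"translation":[0,0,0],"twist":0,"claw":60}]'
python3 -c "
from h import *
st();to([.704,-.0157,.158],4.7)"
```

```text
clock: 17.07
tool_pos: [0.7027, -0.0181, 0.2569]
eef_rot: [0.679, 0.734, -0.0, -0.0]
contact_force: [-0.2, -0.2, 0.0]
opening: 0.6
t 17.07 tcp [ 0.7027 -0.0181  0.2569] F [-0.2 -0.2  0. ] op 0.6
tool x,y axis yaw 94.5 4.5 z [-0. -0. -1.]
twist units -0.03 q7 -0.26
shift units now-frame [0.06 0.04 2.47]
```

```bash
python3 -m jog '[{"translation":[0.06,0.03,0.6],"twist":0,"claw":60},{"translation":[0,0,0.6],"twist":0,"claw":60},{"translation":[0,0,0.5],"twist":0,"claw":60},{"translation":[0,0,0.4],"twist":0,"claw":60},{"translation":[0,0,0.35],"twist":0,"claw":60},{"translation":[0,0,0],"twist":0,"claw":60},{"translation":[0,0,0],"twist":0,"claw":60},{"translation":[0,0,0],"twist":0,"claw":0},{"translation":[0,0,0],"twist":0,"claw":0},{"translation":[0,0,0],"twist":0,"claw":0},{"translation":[0,0,0],"twist":0,"claw":0},{"translation":[0,0,0],"twist":0,"claw":0},{"translation":[0,0,0],"twist":0,"claw":0}]' 35
```

```text
clock: 18.15
tool_pos: [0.7039, -0.0152, 0.1594]
eef_rot: [0.678, 0.735, -0.0, -0.0]
contact_force: [-3.9, -0.8, 5.6]
opening: 0.285
```

```bash
python3 -m jog '[{"translation":[0,0,-0.05],"twist":0,"claw":0},{"translation":[0,0,-0.08],"twist":0,"claw":0},{"translation":[0,0,-0.08],"twist":0,"claw":0},{"translation":[0,0,-0.08],"twist":0,"claw":0},{"translation":[0,0,-0.08],"twist":0,"claw":0},{"translation":[0,0,-0.08],"twist":0,"claw":0},{"translation":[0,0,-0.08],"twist":0,"claw":0},{"translation":[0,0,-0.08],"twist":0,"claw":0},{"translation":[0,0,-0.08],"twist":0,"claw":0},{"translation":[0,0,-0.08],"twist":0,"claw":0},{"translation":[0,0,-0.08],"twist":0,"claw":0},{"translation":[0,0,-0.08],"twist":0,"claw":0},{"translation":[0,0,-0.08],"twist":0,"claw":0},{"translation":[0,0,-0.08],"twist":0,"claw":0},{"translation":[0,0,-0.08],"twist":0,"claw":0},{"translation":[0,0,-0.08],"twist":0,"claw":0},{"translation":[0,0,-0.08],"twist":0,"claw":0},{"translation":[0,0,-0.08],"twist":0,"claw":0},{"translation":[0,0,-0.08],"twist":0,"claw":0},{"translation":[0,0,0],"twist":0,"claw":0}]'
```

```text
clock: 19.82
tool_pos: [0.704, -0.0152, 0.2195]
eef_rot: [0.678, 0.735, -0.0, -0.0]
contact_force: [-5.7, 0.5, -6.8]
opening: 0.285
```

```bash
python3 -c "
from h import *
st();S=snap('side');T=snap('top')
print(r.spot_point('lift_knob','side')[:2],r.spot_point('lift_tray','side')[:2],r.spot_point('lift_tray','top')[:2])
u=np.array([.9966,.082]);k=np.array([.704,-.0157])
for h in(0,.03,.06,.09): print(h,np.round(px(S,[*(k-.125*u),.022+h])),np.round(px(S,[*k,.167+h])))"
```

```text
t 19.82 tcp [ 0.704  -0.0152  0.2195] F [-5.7  0.5 -6.8] op 0.285
[{'location': [146.9, 254.0], 'confidence': 0.85}] [{'location': [228.4, 313.2], 'confidence': 0.98}] [{'location': [218.6, 335.1], 'confidence': 0.7}]
0 [252. 311.] [172. 259.]
0.03 [241. 311.] [160. 258.]
0.06 [230. 311.] [147. 257.]
0.09 [218. 311.] [133. 256.]
```

```bash
python3 -m jog '[{"translation":[0,0,-0.08],"twist":0,"claw":0},{"translation":[0,0,-0.08],"twist":0,"claw":0},{"translation":[0,0,-0.08],"twist":0,"claw":0},{"translation":[0,0,-0.08],"twist":0,"claw":0},{"translation":[0,0,-0.08],"twist":0,"claw":0},{"translation":[0,0,-0.08],"twist":0,"claw":0},{"translation":[0,0,-0.08],"twist":0,"claw":0},{"translation":[0,0,-0.08],"twist":0,"claw":0},{"translation":[0,0,-0.08],"twist":0,"claw":0},{"translation":[0,0,-0.08],"twist":0,"claw":0},{"translation":[0,0,-0.06],"twist":0,"claw":0},{"translation":[0,0,0],"twist":0,"claw":0},{"translation":[0,0,0],"twist":0,"claw":0}]'
python3 -c "
from h import *
st();S=snap('side','up.png',(150,100,390,280),3)
print(r.spot_point('lift_knob','side')[:2],r.spot_point('lift_tray','side')[:2])"
```

```text
clock: 21.15
tool_pos: [0.704, -0.0153, 0.2553]
eef_rot: [0.678, 0.735, -0.0, 0.0]
contact_force: [-7.3, -1.8, -5.2]
opening: 0.286
t 21.15 tcp [ 0.704  -0.0153  0.2553] F [-7.3 -1.8 -5.2] op 0.286
[{'location': [130.1, 252.5], 'confidence': 0.7}] [{'location': [217.8, 309.6], 'confidence': 0.8}]
```

View pics/up.png

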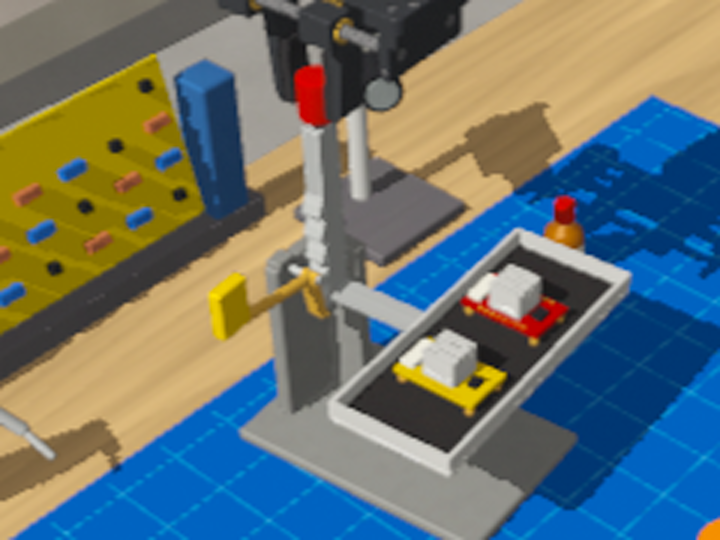

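Rail is at about 0.095 with both boards flat and the pawl in place. I ease it onto the tooth, release, back off upward, and wait.

```bash
python3 -m jog '[{"translation":[0,0,0.04],"twist":0,"claw":0},{"translation":[0,0,0.04],"twist":0,"claw":0},{"translation":[0,0,0.03],"twist":0,"claw":0},{"translation":[0,0,0],"twist":0,"claw":0},{"translation":[0,0,0],"twist":0,"claw":60},{"translation":[0,0,0],"twist":0,"claw":60},{"translation":[0,0,0],"twist":0,"claw":60},{"translation":[0,0,0],"twist":0,"claw":60},{"translation":[0,0,-0.5],"twist":0,"claw":60},{"translation":[0,0,-0.5],"twist":0,"claw":60},{"translation":[0,0,-0.6],"twist":0,"claw":60},{"translation":[0,0,0],"twist":0,"claw":60}]'
python3 -c "
from h import *
st();S=snap('side');print(r.spot_point('lift_knob','side')[:1],r.spot_point('lift_tray','side')[:1],r.spot_point('pawl_tab','side')[:1])
to([.697,.0815,.29],4.7)"
python3 -m jog '[{"translation":[0,0,0],"twist":0,"claw":60},{"translation":[0,0,0],"twist":0,"claw":60},{"translation":[0,0,0],"twist":0,"claw":60},{"translation":[0,0,0],"twist":0,"claw":60},{"translation":[0,0,0],"twist":0,"claw":60},{"translation":[0,0,0],"twist":0,"claw":60},{"translation":[0,0,0],"twist":0,"claw":60},{"translation":[0,0,0],"twist":0,"claw":60},{"translation":[0,0,0],"twist":0,"claw":60},{"translation":[0,0,0],"twist":0,"claw":60},{"translation":[0,0,0],"twist":0,"claw":60},{"translation":[0,0,0],"twist":0,"claw":60},{"translation":[0,0,0],"twist":0,"claw":60},{"translation":[0,0,0],"twist":0,"claw":60},{"translation":[0,0,0],"twist":0,"claw":60},{"translation":[0,0,0],"twist":0,"claw":60},{"translation":[0,0,0],"twist":0,"claw":60},{"translation":[0,0,0],"twist":0,"claw":60},{"translation":[0,0,0],"twist":0,"claw":60},{"translation":[0,0,0],"twist":0,"claw":60}]'
python3 -m jog '[{"translation":[0,0,0],"twist":0,"claw":60},{"translation":[0,0,0],"twist":0,"claw":60},{"translation":[0,0,0],"twist":0,"claw":60},{"translation":[0,0,0],"twist":0,"claw":60},{"translation":[0,0,0],"twist":0,"claw":60},{"translation":[0,0,0],"twist":0,"claw":60},{"translation":[0,0,0],"twist":0,"claw":60},{"translation":[0,0,0],"twist":0,"claw":60},{"translation":[0,0,0],"twist":0,"claw":60},{"translation":[0,0,0],"twist":0,"claw":60},{"translation":[0,0,0],"twist":0,"claw":60},{"translation":[0,0,0],"twist":0,"claw":60}]'
python3 -c "
from h import *
S=snap('side','up2.png',(150,60,390,240),3);print(r.spot_point('lift_knob','side')[:1],r.spot_point('lift_tray','side')[:1])"
```

```text
clock: 22.3
tool_pos: [0.7082, -0.0142, 0.3192]
eef_rot: [0.678, 0.735, 0.005, 0.004]
contact_force: [-0.4, 0.4, 1.3]
opening: 0.6
t 22.3 tcp [ 0.7082 -0.0142  0.3192] F [-0.4  0.4  1.3] op 0.6
[{'location': [130.2, 252.7], 'confidence': 0.71}] [{'location': [219.1, 313.1], 'confidence': 0.77}] [{'location': [199.1, 224.3], 'confidence': 0.61}]
tool x,y axis yaw 94.7 4.7 z [ 0. -0. -1.]
twist units -0.01 q7 -0.23
shift units now-frame [2.43 0.01 0.55]
clock: 24.17
tool_pos: [0.7045, -0.0152, 0.3122]
eef_rot: [0.678, 0.735, 0.0, 0.0]
contact_force: [-0.1, 0.5, -0.9]
opening: 0.602
clock: 25.17
tool_pos: [0.7045, -0.0152, 0.3122]
eef_rot: [0.678, 0.735, -0.0, 0.0]
contact_force: [0.3, -0.8, -0.1]
opening: 0.598
[{'location': [134.3, 254.6], 'confidence': 0.96}] [{'location': [220.6, 314.1], 'confidence': 0.63}]
```

View pics/up2.png

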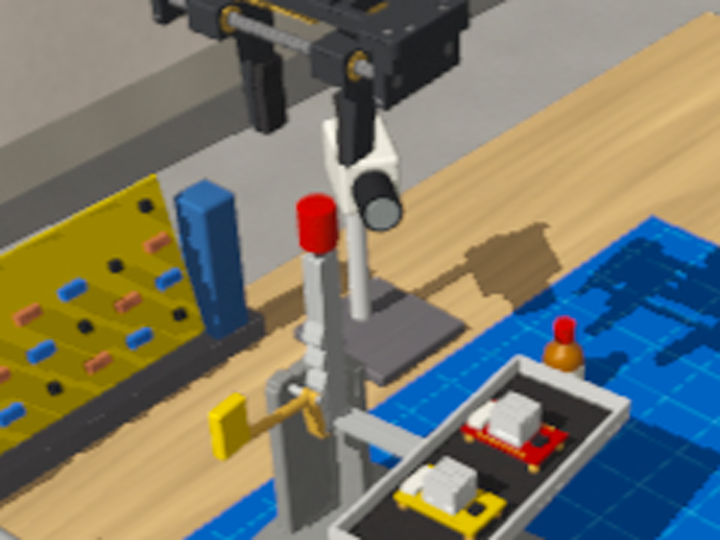

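Knob is at row 134, so the rail is at 0.09 on the top tooth, and it stood hands-off for about 2.9 s with the boards flat. Now the tab.

```bash
python3 -m jog '[{"translation":[0.8,0,0],"twist":0,"claw":50},{"translation":[0.8,0,0],"twist":0,"claw":50},{"translation":[0.82,0,0],"twist":0,"claw":50},{"translation":[0,0,0.8],"twist":0,"claw":50},{"translation":[0,0,0.8],"twist":0,"claw":50},{"translation":[0,0,0.8],"twist":0,"claw":50},{"translation":[0,0,0],"twist":0,"claw":50},{"translation":[0,0,0],"twist":0,"claw":50}]' 12
python3 -c "
from h import *
st();to([.6965,.081,.159],4.7);snap('side','tab.png',(150,60,390,240),3)"
```

```text
clock: 25.98
tool_pos: [0.6958, 0.0808, 0.215]
eef_rot: [0.678, 0.735, -0.001, -0.001]
contact_force: [0.7, 0.1, 0.4]
opening: 0.5
t 25.98 tcp [0.6958 0.0808 0.215 ] F [0.7 0.1 0.4] op 0.5
tool x,y axis yaw 94.7 4.7 z [-0.003 -0.001 -1.   ]
twist units -0.01 q7 -0.42
shift units now-frame [0.   0.02 1.4 ]
```

View pics/tab.png

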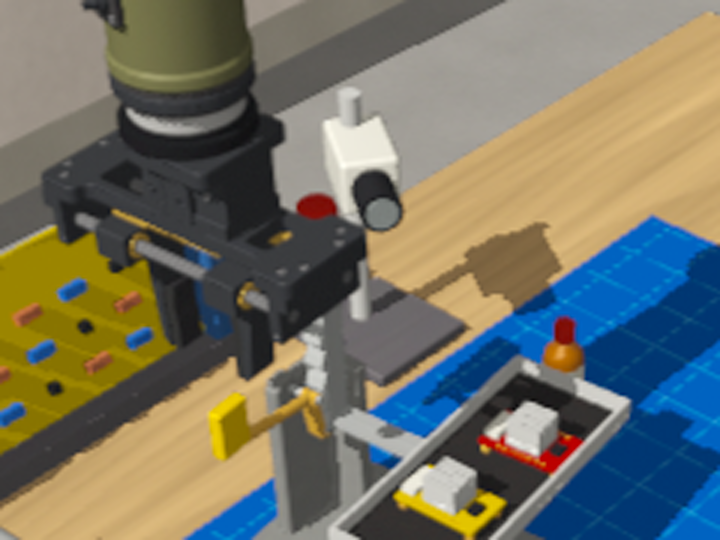

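The red board has shifted in the tray, probably the announced knock. I check it before releasing the pawl.

```bash
cat > d.py <<'E'
from h import *
import m
st();T=snap('top','r2.png',(260,150,440,280),4)
for k in('red','yellow'): print(k,m.board(T,k,.122))
S=snap('side')
for k in('red','yellow'): print(k,m.board(S,k,.122))
cv2.imwrite('pics/r2.png',np.hstack([cv2.resize(T['img'][170:270,270:410,::-1],(420,300)),cv2.resize(S['img'][160:260,250:380,::-1],(380,300))]))
E
python3 d.py
```

```text
t 26.03 tcp [0.6972 0.0815 0.2172] F [ 0.4 -0.4  0.5] op 0.496
red [([248.0, -291.0], [79.0, 20.0], 52.8)]
yellow [([509.0, -507.0], [32.0, 21.0], 25.6)]
red [([573.0, -62.0], [59.0, 41.0], 8.2), ([209.0, -198.0], [83.0, 27.0], 53.4)]
yellow [([467.0, -420.0], [33.0, 37.0], 119.0), ([730.0, 54.0], [27.0, 67.0], 142.6), ([574.0, 14.0], [64.0, 43.0], 5.0)]
```

View pics/r2.png

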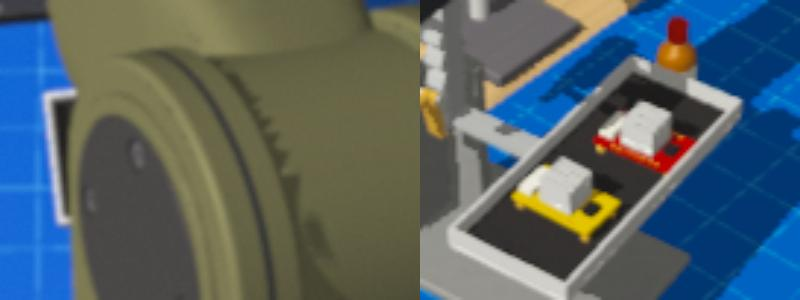

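The red board slid about 13 mm toward the near rim but is still flat and inside. I go on to pinch the tab.

```bash
python3 -m jog '[{"translation":[0,0,0.5],"twist":0,"claw":50},{"translation":[0,0,0.4],"twist":0,"claw":50},{"translation":[0,0,0.3],"twist":0,"claw":50},{"translation":[0,0,0.2],"twist":0,"claw":50},{"translation":[0,0,0],"twist":0,"claw":50},{"translation":[0,0,0],"twist":0,"claw":50},{"translation":[0,0,0],"twist":0,"claw":0},{"translation":[0,0,0],"twist":0,"claw":0},{"translation":[0,0,0],"twist":0,"claw":0},{"translation":[0,0,0],"twist":0,"claw":0},{"translation":[0,0,0],"twist":0,"claw":0},{"translation":[0,0,0],"twist":0,"claw":0},{"translation":[0,0,0],"twist":0,"claw":0}]' 15
```

```text
clock: 27.22
tool_pos: [0.6926, 0.0814, 0.1601]
eef_rot: [0.677, 0.736, -0.004, -0.003]
contact_force: [-9.1, -0.9, 5.8]
opening: 0.115
```

```bash
python3 -m jog '[{"translation":[0,-0.1,0],"twist":0,"claw":0},{"translation":[0,0,-0.1],"twist":0,"claw":0},{"translation":[0,0,-0.1],"twist":0,"claw":0},{"translation":[-0.02,0,-0.1],"twist":0,"claw":0},{"translation":[-0.02,0,-0.1],"twist":0,"claw":0},{"translation":[-0.03,0,-0.1],"twist":0,"claw":0},{"translation":[0,0,-0.05],"twist":0,"claw":0},{"translation":[0,0,0],"twist":0,"claw":0},{"translation":[0,0,0],"twist":0,"claw":0},{"translation":[0,0,0],"twist":0,"claw":0},{"translation":[0,0,0],"twist":0,"claw":0},{"translation":[0,0,0],"twist":0,"claw":0}]'
python3 -c "
from h import *
st();S=snap('side');print(r.spot_point('lift_knob','side')[:1],r.spot_point('lift_tray','side')[:1],r.spot_point('pawl_tab','side')[:1])"
```

```text
clock: 28.22
tool_pos: [0.6933, 0.0718, 0.1802]
eef_rot: [0.679, 0.734, -0.004, 0.002]
contact_force: [3.4, -8.4, -10.1]
opening: 0.113
t 28.22 tcp [0.6933 0.0718 0.1802] F [  3.4  -8.4 -10.1] op 0.113
[{'location': [149.8, 254.0], 'confidence': 0.62}] [{'location': [232.0, 310.0], 'confidence': 0.97}] [{'location': [184.9, 227.3], 'confidence': 0.62}]
```

The tray is sinking. I keep holding.

```bash
python3 -m jog '[{"translation":[0,0,0],"twist":0,"claw":0},{"translation":[0,0,0],"twist":0,"claw":0},{"translation":[0,0,0],"twist":0,"claw":0},{"translation":[0,0,0],"twist":0,"claw":0},{"translation":[0,0,0],"twist":0,"claw":0},{"translation":[0,0,0],"twist":0,"claw":0},{"translation":[0,0,0],"twist":0,"claw":0},{"translation":[0,0,0],"twist":0,"claw":0},{"translation":[0,0,0],"twist":0,"claw":0},{"translation":[0,0,0],"twist":0,"claw":0},{"translation":[0,0,0],"twist":0,"claw":0},{"translation":[0,0,0],"twist":0,"claw":0},{"translation":[0,0,0],"twist":0,"claw":0},{"translation":[0,0,0],"twist":0,"claw":0},{"translation":[0,0,0],"twist":0,"claw":0},{"translation":[0,0,0],"twist":0,"claw":0},{"translation":[0,0,0],"twist":0,"claw":0},{"translation":[0,0,0],"twist":0,"claw":0},{"translation":[0,0,0],"twist":0,"claw":0},{"translation":[0,0,0],"twist":0,"claw":0}]'
python3 -c "
from h import *
st();S=snap('side','dn.png',(150,60,390,240),3);print(r.spot_point('lift_knob','side')[:1],r.spot_point('lift_tray','side')[:1],r.spot_point('pawl_tab','side')[:1])"
```

```text
clock: 30.08
tool_pos: [0.6933, 0.0718, 0.1802]
eef_rot: [0.679, 0.734, -0.004, 0.002]
contact_force: [2.4, -9.5, -9.1]
opening: 0.118
t 30.08 tcp [0.6933 0.0718 0.1802] F [ 2.4 -9.5 -9.1] op 0.118
[{'location': [172.4, 257.4], 'confidence': 0.82}] [{'location': [252.4, 311.1], 'confidence': 0.58}] [{'location': [188.7, 227.7], 'confidence': 0.56}]
```

View pics/dn.png

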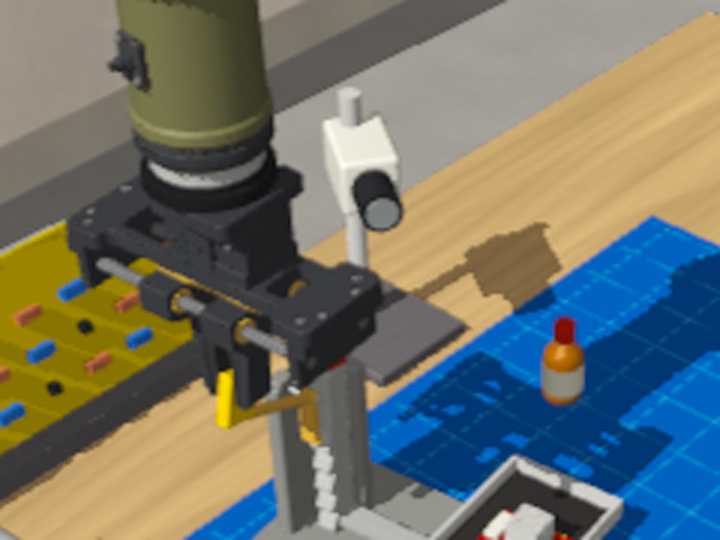

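Knob is at row 172, so the rail is fully down. I lower the tab, release, and back off.

```bash
python3 -m jog '[{"translation":[0.03,0,0.15],"twist":0,"claw":0},{"translation":[0.03,0,0.15],"twist":0,"claw":0},{"translation":[0,0,0.15],"twist":0,"claw":0},{"translation":[0,0,0],"twist":0,"claw":0},{"translation":[0,0,0],"twist":0,"claw":45},{"translation":[0,0,0],"twist":0,"claw":45},{"translation":[0,0,0],"twist":0,"claw":45},{"translation":[0,0,0],"twist":0,"claw":45},{"translation":[0,0,-0.5],"twist":0,"claw":45},{"translation":[0,0,-0.8],"twist":0,"claw":45},{"translation":[0,0,-0.8],"twist":0,"claw":45},{"translation":[0,0,-0.8],"twist":0,"claw":45},{"translation":[0,0,-0.6],"twist":0,"claw":45},{"translation":[0,-0.8,0],"twist":0,"claw":45},{"translation":[0,-0.8,0],"twist":0,"claw":45},{"translation":[0,-0.8,0],"twist":0,"claw":45},{"translation":[0,-0.8,0],"twist":0,"claw":45},{"translation":[0,-0.8,0],"twist":0,"claw":45},{"translation":[0,-0.8,0],"twist":0,"claw":45},{"translation":[0,0,0],"twist":0,"claw":45}]' 8 >/dev/null
python3 -m jog '[{"translation":[0,0,0],"twist":0.94,"claw":60},{"translation":[0,0,0],"twist":0.94,"claw":60},{"translation":[0,0,0],"twist":0.94,"claw":60},{"translation":[0,0,0],"twist":0.94,"claw":60},{"translation":[0,0,0],"twist":0.94,"claw":60},{"translation":[0,0,0],"twist":0.94,"claw":60},{"translation":[0,0,0],"twist":0.94,"claw":60},{"translation":[0,0,0],"twist":0.94,"claw":60},{"translation":[0,0,0],"twist":0.94,"claw":60},{"translation":[0,0,0],"twist":0.94,"claw":60},{"translation":[0,0,0],"twist":0.94,"claw":60},{"translation":[0,0,0],"twist":0.94,"claw":60},{"translation":[0,0,0],"twist":0.94,"claw":60},{"translation":[0,0,0],"twist":0.94,"claw":60},{"translation":[0,0,0],"twist":0.94,"claw":60},{"translation":[0,0,0],"twist":0.9,"claw":60},{"translation":[0,0,0],"twist":0,"claw":60}]'
sed -i 's/\.122/.032/g' d.py; python3 d.py; python3 -c "
from h import *
snap('side');print(r.spot_point('lift_knob','side')[:1],r.spot_point('board_red','side')[:2],r.spot_point('board_yellow','side')[:3])"
```

```text
clock: 33.37
tool_pos: [0.5019, 0.0652, 0.3046]
eef_rot: [0.999, 0.04, 0.001, 0.0]
contact_force: [-0.3, -0.7, 0.5]
opening: 0.602
t 33.37 tcp [0.5019 0.0652 0.3046] F [-0.3 -0.7  0.5] op 0.602
red [([756.0, -16.0], [30.0, 34.0], 179.8), ([574.0, -68.0], [59.0, 42.0], 7.3), ([238.0, -317.0], [86.0, 22.0], 52.8)]
yellow [([523.0, -555.0], [36.0, 22.0], 28.9)]
red [([838.0, -137.0], [29.0, 71.0], 137.3), ([573.0, -63.0], [59.0, 41.0], 8.1), ([230.0, -298.0], [94.0, 31.0], 53.4)]
yellow [([521.0, -547.0], [37.0, 41.0], 119.0), ([817.0, -14.0], [30.0, 76.0], 142.6), ([574.0, 13.0], [64.0, 42.0], 4.2)]
[{'location': [171.9, 257.2], 'confidence': 0.82}] [{'location': [246.5, 326.4], 'confidence': 0.72}, {'location': [171.0, 258.1], 'confidence': 0.71}] [{'location': [260.4, 297.1], 'confidence': 0.93}, {'location': [391.0, 267.7], 'confidence': 0.58}, {'location': [331.1, 177.3], 'confidence': 0.57}]
```

View pics/r2.png

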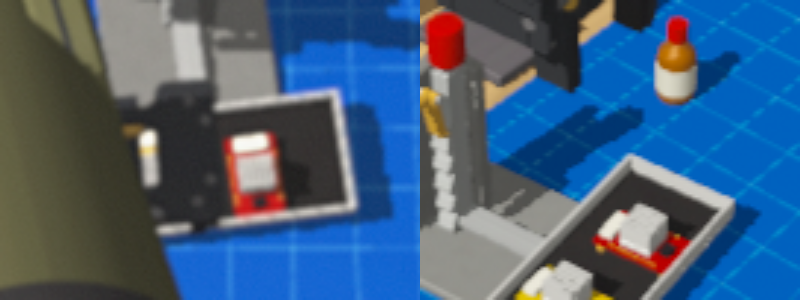

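Red is flat at about (0.572,-0.067), yaw about 7.5°, and yellow is unchanged. Pick red first.

```bash
python3 -c "
from h import *
st();to([.572,-.067,.1],97.5)"
```

```text
t 33.67 tcp [0.5014 0.065  0.3042] F [-0.6 -0.3  0.3] op 0.601
tool x,y axis yaw 4.7 -85.3 z [ 0.  0. -1.]
twist units -0.46 q7 -1.79
shift units now-frame [1.49 3.43 5.11]
```

```bash
python3 -m jog '[{"translation":[0.37,0.86,0],"twist":0,"claw":60},{"translation":[0.37,0.86,0],"twist":0,"claw":60},{"translation":[0.37,0.86,0.4],"twist":0,"claw":60},{"translation":[0.37,0.86,0.7],"twist":0,"claw":60},{"translation":[0,0,0.9],"twist":-0.46,"claw":60},{"translation":[0,0,0.9],"twist":0,"claw":60},{"translation":[0,0,0.9],"twist":0,"claw":60},{"translation":[0,0,0.9],"twist":0,"claw":60},{"translation":[0,0,0.4],"twist":0,"claw":60},{"translation":[0,0,0],"twist":0,"claw":60},{"translation":[0,0,0],"twist":0,"claw":60}]'
python3 -c "
from h import *
st();to([.572,-.067,.04],97.5)"
```

```text
clock: 34.58
tool_pos: [0.5693, -0.0637, 0.1028]
eef_rot: [0.998, 0.065, -0.001, -0.0]
contact_force: [0.3, -0.0, 0.5]
opening: 0.603
t 34.58 tcp [ 0.5693 -0.0637  0.1028] F [ 0.3 -0.   0.5] op 0.603
tool x,y axis yaw 7.4 -82.6 z [-0.001  0.    -1.   ]
twist units -0.01 q7 -1.55
shift units now-frame [0.06 0.09 1.57]
```

```bash
python3 -m jog '[{"translation":[0.06,0.08,0.5],"twist":0,"claw":60},{"translation":[0,0,0.5],"twist":0,"claw":60},{"translation":[0,0,0.35],"twist":0,"claw":60},{"translation":[0,0,0.2],"twist":0,"claw":60},{"translation":[0,0,0],"twist":0,"claw":60},{"translation":[0,0,0],"twist":0,"claw":60},{"translation":[0,0,0],"twist":0,"claw":0},{"translation":[0,0,0],"twist":0,"claw":0},{"translation":[0,0,0],"twist":0,"claw":0},{"translation":[0,0,0],"twist":0,"claw":0},{"translation":[0,0,0],"twist":0,"claw":0},{"translation":[0,0,0],"twist":0,"claw":0}]' 8
python3 -m jog '[{"translation":[0,0,-0.4],"twist":0,"claw":0},{"translation":[0,0,-0.8],"twist":0,"claw":0},{"translation":[0,0,-0.8],"twist":0,"claw":0},{"translation":[0,0,-0.6],"twist":0,"claw":0},{"translation":[0,0,0],"twist":0,"claw":0},{"translation":[0,0,0],"twist":0,"claw":0}]'
python3 -c "
from h import *
c=np.array([.4275,-.344]);v=np.array([-.03,1.]);
for k in(-.05,.05): print((c+k*v).round(4))
st();to([*(c-.05*v),.1],91.7)"
```

```text
clock: 35.58
tool_pos: [0.5727, -0.0667, 0.0417]
eef_rot: [0.998, 0.065, 0.0, 0.0]
contact_force: [-0.6, -0.3, 3.9]
opening: 0.268
clock: 36.08
tool_pos: [0.5731, -0.0667, 0.1464]
eef_rot: [0.998, 0.065, 0.001, 0.0]
contact_force: [-0.6, 0.4, -1.4]
opening: 0.275
[ 0.429 -0.394]
[ 0.426 -0.294]
t 36.08 tcp [ 0.5731 -0.0667  0.1464] F [-0.6  0.4 -1.4] op 0.275
tool x,y axis yaw 7.4 -82.6 z [ 0.003 -0.    -1.   ]
twist units 0.95 q7 -1.53
shift units now-frame [-4.63  7.65  1.15]
```

```bash
python3 -m jog '[{"translation":[-0.46,0.77,0],"twist":0,"claw":0},{"translation":[-0.46,0.77,0],"twist":0,"claw":0},{"translation":[-0.46,0.77,0],"twist":0,"claw":0},{"translation":[-0.46,0.77,0],"twist":0,"claw":0},{"translation":[-0.46,0.77,0],"twist":0,"claw":0},{"translation":[-0.46,0.77,0],"twist":0,"claw":0},{"translation":[-0.46,0.77,0],"twist":0,"claw":0},{"translation":[-0.46,0.77,0],"twist":0,"claw":0},{"translation":[-0.46,0.77,0],"twist":0,"claw":0},{"translation":[-0.46,0.72,0],"twist":0,"claw":0},{"translation":[0,0,0],"twist":0.95,"claw":0},{"translation":[0,0,0],"twist":0,"claw":0},{"translation":[0,0,0],"twist":0,"claw":0}]'
python3 -c "
from h import *
st();to([.429,-.394,.025],91.7)"
```

```text
clock: 37.17
tool_pos: [0.4287, -0.393, 0.1437]
eef_rot: [1.0, 0.016, -0.001, -0.001]
contact_force: [1.5, 1.0, -1.1]
opening: 0.273
t 37.17 tcp [ 0.4287 -0.393   0.1437] F [ 1.5  1.  -1.1] op 0.273
tool x,y axis yaw 1.8 -88.2 z [-0.002  0.002 -1.   ]
twist units 0.02 q7 -1.07
shift units now-frame [0.01 0.03 2.97]
```

```bash
python3 -m jog '[{"translation":[0,0,0.8],"twist":0,"claw":0},{"translation":[0,0,0.8],"twist":0,"claw":0},{"translation":[0,0,0.7],"twist":0,"claw":0},{"translation":[0,0,0.4],"twist":0,"claw":0},{"translation":[0,0,0.2],"twist":0,"claw":0},{"translation":[0,0,0],"twist":0,"claw":0},{"translation":[0,0,0],"twist":0,"claw":0}]'
```

```text
clock: 37.75
tool_pos: [0.4302, -0.3928, 0.0293]
eef_rot: [1.0, 0.016, 0.0, -0.0]
contact_force: [0.2, 0.5, -0.6]
opening: 0.268
```

```bash
python3 -m jog '[{"translation":[0,0,0.07],"twist":0,"claw":0},{"translation":[0,0,0.06],"twist":0,"claw":0},{"translation":[0,0,0],"twist":0,"claw":0},{"translation":[0,0,0],"twist":0,"claw":0}]'
python3 -m jog '[{"translation":[0,0,0],"twist":0,"claw":60},{"translation":[0,0,0],"twist":0,"claw":60},{"translation":[0,0,0],"twist":0,"claw":60},{"translation":[0,0,0],"twist":0,"claw":60},{"translation":[0,0,-0.5],"twist":0,"claw":60},{"translation":[0,0,-1],"twist":0,"claw":60},{"translation":[0,0,-1],"twist":0,"claw":60},{"translation":[0,0,-0.8],"twist":0,"claw":60},{"translation":[0,0,0],"twist":0,"claw":60},{"translation":[0,0,0],"twist":0,"claw":60}]'
python3 -c "
from h import *
import m
st()
for c in('top','side'):
  S=snap(c)
  for k,z in(('yellow',.032),('red',.014)): print(c,k,m.board(S,k,z))
to([.577,.0105,.1],94.9)"
```

```text
clock: 38.08
tool_pos: [0.43, -0.3942, 0.0248]
eef_rot: [1.0, 0.015, 0.001, 0.0]
contact_force: [0.7, -0.6, 1.0]
opening: 0.27
clock: 38.92
tool_pos: [0.4303, -0.3947, 0.158]
eef_rot: [1.0, 0.015, 0.002, 0.001]
contact_force: [-0.4, 0.9, -0.2]
opening: 0.599
t 38.92 tcp [ 0.4303 -0.3947  0.158 ] F [-0.4  0.9 -0.2] op 0.599
top yellow [([575.0, 9.0], [64.0, 42.0], 5.3), ([527.0, -553.0], [28.0, 22.0], 28.9)]
top red [([763.0, -16.0], [30.0, 34.0], 179.8), ([431.0, -394.0], [57.0, 35.0], 1.0), ([236.0, -323.0], [87.0, 23.0], 52.8)]
side yellow [([817.0, -14.0], [30.0, 76.0], 142.6), ([574.0, 13.0], [64.0, 42.0], 4.2)]
side red [([855.0, -153.0], [30.0, 73.0], 137.3), ([423.0, -382.0], [68.0, 37.0], 35.7), ([235.0, -318.0], [96.0, 31.0], 53.4)]
tool x,y axis yaw 1.7 -88.3 z [-0.001  0.001 -1.   ]
twist units -0.53 q7 -1.07
shift units now-frame [ 4.01 -9.98  1.39]
```

```bash
python3 -m jog '[{"translation":[0.4,-0.91,0],"twist":0,"claw":60},{"translation":[0.4,-0.91,0],"twist":0,"claw":60},{"translation":[0.4,-0.91,0],"twist":0,"claw":60},{"translation":[0.4,-0.91,0],"twist":0,"claw":60},{"translation":[0.4,-0.91,0],"twist":0,"claw":60},{"translation":[0.4,-0.91,0],"twist":0,"claw":60},{"translation":[0.4,-0.91,0],"twist":0,"claw":60},{"translation":[0.4,-0.91,0],"twist":0,"claw":60},{"translation":[0.4,-0.91,0],"twist":0,"claw":60},{"translation":[0.4,-0.91,0],"twist":0,"claw":60},{"translation":[0,-0.9,0],"twist":0,"claw":60},{"translation":[0,0,0.8],"twist":-0.53,"claw":60},{"translation":[0,0,0.6],"twist":0,"claw":60},{"translation":[0,0,0],"twist":0,"claw":60},{"translation":[0,0,0],"twist":0,"claw":60}]'
python3 -c "
from h import *
st();to([.577,.0105,.0405],94.9)"
```

```text
clock: 40.27
tool_pos: [0.5753, 0.0104, 0.0979]
eef_rot: [0.999, 0.043, -0.003, 0.0]
contact_force: [0.3, -0.6, 0.6]
opening: 0.597
t 40.27 tcp [0.5753 0.0104 0.0979] F [ 0.3 -0.6  0.6] op 0.597
tool x,y axis yaw 4.9 -85.1 z [-0.006 -0.001 -1.   ]
twist units -0.0 q7 -1.7
shift units now-frame [ 0.05 -0.    1.43]
```

```bash
python3 -m jog '[{"translation":[0.04,0,0.5],"twist":0,"claw":60},{"translation":[0,0,0.4],"twist":0,"claw":60},{"translation":[0,0,0.35],"twist":0,"claw":60},{"translation":[0,0,0.15],"twist":0,"claw":60},{"translation":[0,0,0],"twist":0,"claw":60},{"translation":[0,0,0],"twist":0,"claw":60},{"translation":[0,0,0],"twist":0,"claw":0},{"translation":[0,0,0],"twist":0,"claw":0},{"translation":[0,0,0],"twist":0,"claw":0},{"translation":[0,0,0],"twist":0,"claw":0},{"translation":[0,0,0],"twist":0,"claw":0},{"translation":[0,0,0],"twist":0,"claw":0}]' 8
python3 -m jog '[{"translation":[0,0,-0.4],"twist":0,"claw":0},{"translation":[0,0,-0.8],"twist":0,"claw":0},{"translation":[0,0,-0.8],"twist":0,"claw":0},{"translation":[0,0,-0.6],"twist":0,"claw":0},{"translation":[0,0,0],"twist":0,"claw":0},{"translation":[0,0,0],"twist":0,"claw":0}]'
python3 -c "
from h import *
st();to([.426,-.294,.1],91.7)"
```

```text
clock: 41.27
tool_pos: [0.5792, 0.0109, 0.0444]
eef_rot: [0.999, 0.043, 0.0, 0.0]
contact_force: [0.3, 0.3, 3.0]
opening: 0.272
clock: 41.77
tool_pos: [0.5797, 0.011, 0.1492]
eef_rot: [0.999, 0.043, 0.001, -0.0]
contact_force: [0.2, -0.7, -1.1]
opening: 0.275
t 41.77 tcp [0.5797 0.011  0.1492] F [ 0.2 -0.7 -1.1] op 0.275
tool x,y axis yaw 4.9 -85.1 z [ 0.003  0.    -1.   ]
twist units 0.53 q7 -1.69
shift units now-frame [-4.48  7.27  1.22]
```

```bash
python3 -m jog '[{"translation":[-0.45,0.73,0],"twist":0,"claw":0},{"translation":[-0.45,0.73,0],"twist":0,"claw":0},{"translation":[-0.45,0.73,0],"twist":0,"claw":0},{"translation":[-0.45,0.73,0],"twist":0,"claw":0},{"translation":[-0.45,0.73,0],"twist":0,"claw":0},{"translation":[-0.45,0.73,0],"twist":0,"claw":0},{"translation":[-0.45,0.73,0],"twist":0,"claw":0},{"translation":[-0.45,0.73,0],"twist":0,"claw":0},{"translation":[-0.45,0.73,0],"twist":0,"claw":0},{"translation":[-0.43,0.7,0],"twist":0,"claw":0},{"translation":[0,0,0],"twist":0.53,"claw":0},{"translation":[0,0,0],"twist":0,"claw":0},{"translation":[0,0,0],"twist":0,"claw":0}]'
python3 -c "
from h import *
st();to([.428,-.294,.03],91.7)"
```

```text
clock: 42.85
tool_pos: [0.4248, -0.2932, 0.1469]
eef_rot: [1.0, 0.016, -0.001, -0.001]
contact_force: [0.9, 0.9, -0.2]
opening: 0.271
t 42.85 tcp [ 0.4248 -0.2932  0.1469] F [ 0.9  0.9 -0.2] op 0.271
tool x,y axis yaw 1.8 -88.2 z [-0.002  0.002 -1.   ]
twist units 0.02 q7 -1.24
shift units now-frame [0.08 0.03 2.92]
```

```bash
python3 -m jog '[{"translation":[0.04,0.02,0.8],"twist":0,"claw":0},{"translation":[0,0,0.8],"twist":0,"claw":0},{"translation":[0,0,0.7],"twist":0,"claw":0},{"translation":[0,0,0.4],"twist":0,"claw":0},{"translation":[0,0,0.2],"twist":0,"claw":0},{"translation":[0,0,0],"twist":0,"claw":0},{"translation":[0,0,0],"twist":0,"claw":0}]'
```

```text
clock: 43.43
tool_pos: [0.4275, -0.2938, 0.032]
eef_rot: [1.0, 0.016, 0.0, -0.0]
contact_force: [1.0, 0.6, -0.3]
opening: 0.273
```

```bash
python3 -m jog '[{"translation":[0,0,0.07],"twist":0,"claw":0},{"translation":[0,0,0.05],"twist":0,"claw":0},{"translation":[0,0,0],"twist":0,"claw":0},{"translation":[0,0,0],"twist":0,"claw":0}]'
python3 -m jog '[{"translation":[0,0,0],"twist":0,"claw":60},{"translation":[0,0,0],"twist":0,"claw":60},{"translation":[0,0,0],"twist":0,"claw":60},{"translation":[0,0,0],"twist":0,"claw":60},{"translation":[0,0,-0.5],"twist":0,"claw":60},{"translation":[0,0,-1],"twist":0,"claw":60},{"translation":[0,0,-1],"twist":0,"claw":60},{"translation":[0,0,-1],"twist":0,"claw":60},{"translation":[0.8,-0.8,-0.5],"twist":0,"claw":60},{"translation":[0.8,-0.8,0],"twist":0,"claw":60},{"translation":[0.5,-0.8,0],"twist":0,"claw":60},{"translation":[0,-0.8,0],"twist":0,"claw":60},{"translation":[0,-0.8,0],"twist":0,"claw":60},{"translation":[0,-0.8,0],"twist":0,"claw":60},{"translation":[0,-0.8,0],"twist":0,"claw":60},{"translation":[0,0,0],"twist":0,"claw":60},{"translation":[0,0,0],"twist":0,"claw":60},{"translation":[0,0,0],"twist":0,"claw":60}]'
python3 -c "
from h import *
import m
st()
for c in('top','side'):
  S=snap(c,'end'+c+'.png')
  for k in('yellow','red'): print(c,k,m.board(S,k,.014))
T=cv2.imread('pics/endtop.png');S=cv2.imread('pics/endside.png')
cv2.imwrite('pics/end.png',np.hstack([cv2.resize(T[120:370,90:560],(400,300)),cv2.resize(S[130:330,370:570],(400,300))]))
print(r.spot_point('lift_knob','side')[:1])"
```

```text
clock: 43.77
tool_pos: [0.4271, -0.2951, 0.0278]
eef_rot: [1.0, 0.015, 0.0, 0.0]
contact_force: [-0.6, -0.2, -0.2]
opening: 0.27
clock: 45.27
tool_pos: [0.4966, -0.0769, 0.1841]
eef_rot: [1.0, 0.015, -0.0, 0.0]
contact_force: [0.1, -0.2, -1.3]
opening: 0.6
t 45.27 tcp [ 0.4966 -0.0769  0.1841] F [ 0.1 -0.2 -1.3] op 0.6
top yellow [([526.0, -564.0], [37.0, 22.0], 26.0)]
top red [([763.0, -16.0], [30.0, 34.0], 179.8), ([430.0, -396.0], [59.0, 38.0], 1.0)]
side yellow [([532.0, -573.0], [38.0, 42.0], 119.0), ([834.0, -28.0], [31.0, 77.0], 142.6), ([421.0, -291.0], [42.0, 61.0], 179.2)]
side red [([855.0, -153.0], [30.0, 73.0], 137.3), ([430.0, -390.0], [64.0, 40.0], 5.8), ([235.0, -318.0], [96.0, 31.0], 53.4)]
[{'location': [173.7, 256.5], 'confidence': 0.66}]
```

View pics/end.png

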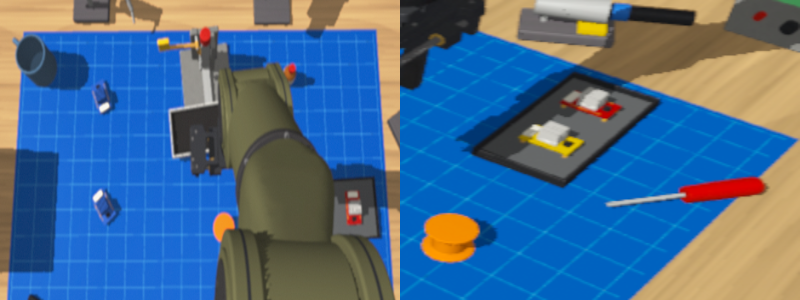

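The picture shows both boards flat and side by side in the black tray, the lift down, and the spool, flux bottle and blue boards in place.

```bash
python3 -c "
from plant import r
print(r.finish_job())"
```

```text
the job is handed in; nothing more can be done
None
```

The job is done and handed in at about 45 s of the 210 s allowed. `finish_job` gives no verdict, so what follows is from my own checks.

- **Boards:** Only the red and yellow boards were on the mat. I left the two blue look-alikes alone.
- **Lift up:** I loaded both boards side by side on the lift tray and raised it by the knob to the top tooth (rail about 0.09 by image). It stood there hands-off for about 2.9 s.
- **Lift down:** I lifted the pawl by its tab until the rail was fully down, then let go.
- **Into the black tray:** Only then did I move both boards over, gripping each at 8 N.

**Last checks:**
- The final picture shows both boards flat in the black tray, red at about (0.430, -0.394) and yellow at about (0.427, -0.295). They are about 10 cm apart.
- The knob reading puts the lift fully down, the spool and flux bottle are where they were, and the gripper is clear and touching nothing.

**Disagreements:**
- After the two-second wait the red board slid about 13 mm in the raised lift tray, probably the announced knock. It stayed flat and inside the tray, and I re-measured it before picking it up.
- The arm blocked the top view of the yellow board at the end. Its position comes from where I released it, and the side camera agrees to within about 7 mm.

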